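Move the reagent cartridge from its sleeve into the reader

ROBOT

A 6-joint arm with a two-finger parallel gripper is mounted at the origin on a cart in front of the work surface, level with it; the furniture and walls round the work are solid. World frame = base frame: x ahead of the robot, y to its left, z up, the work surface at z = 0. Lengths are in mm, angles in rad, forces in N, time in s.
With the tool pointing down it reaches from about 275 to 750 mm from the base axis. Payload 10.2 kg.
Tool frame: the origin (TCP) lies midway between the tips of the shut fingers; the grasp point (between the pads) lies 19 mm behind it; z points along the fingers, y is the line along which they close (so a half turn about z gives the same grasp; the last joint's range is limited). The gripper opens to 85 mm and grips with 20 to 120 N. Pads are 22 mm wide; open, the fingers measure 114 mm over their backs; the gripper's body (76 mm by 85 mm) begins 54 mm behind the grasp point. The pads swing forward as they close: fully open they stand 13 mm farther back than shut.
Start: joints at [-1.396, 0.313, 1.498, -0, 1.331, -0.223], TCP at [203.368, -484.017, 231.294] pointing down, gripper open.
Joint ranges: [-2.94, 2.94], [-0.97, 2.17], [0.19, 2.56], [-1.23, 4.37], [0.02, 3.11], [-2.88, 2.88]. Speed limits (rad/s): [2.39, 2.39, 3.01, 3.14, 3.14, 3.14].

INTERFACE

Orientations are given as a unit quaternion [w, x, y, z].
In Python, from rig import ctrl gives the robot as it stands.
- The arm moves only by the tool send_rows, never from a script. Its argument "targets" is a list of rows, each a list of 7 numbers: the closure, from -1 (fully open) to 1 (shut), so that 0 is half open, then the shift along the tool's x, y, z in m, then the turn, a rotation vector about the tool's x, y, z in rad. In form: [[claw, dx, dy, dz, ax, ay, az], ...]. A call has exactly 10 rows; each row shifts and turns the commanded pose from where the row before left it, along the tool's axes as they then stand; what a row does not reach is not made up. A row lasts 1/8 s, in which the tool goes at most 62.5 mm and 10.7 degrees, less where a joint would pass 70% of its speed; a pose out of reach is approached as far as the arm can. A call with a gripper value outside its range is refused whole. The fingers move at their own pace and stop on an object; "squeeze" is the grip in N (left out, the last holds). Time passes only in rows, so rows that do not move let the fingers close, or fill a call up. It gives the time, the measured TCP pose, the force, the opening and the grip force at its end, in the units of the state.
- ctrl.sense(): the state, without advancing time (a new reading comes with each control period).
- ctrl.capture(name): name is "scene" or "top" or "wrist"; returns a dict with "img" (480x640x3 uint8, red, green, blue), "camera_matrix" (3x3 intrinsics, pixels), "R" (3x3) and "t" (3): a world point X has camera coordinates R X + t. Camera axes: x right, y down, z forward; pixel columns grow to the right and rows downward; lengths in mm; the calibration is good to about 2 mm. A picture is of the moment at which its call begins. There is no depth.
- ctrl.finish_job(): hands the job in; it is judged then, once.
Trained networks look in a picture, given as the dict that the camera call returned (one of the last four; its "shot" number tells which), for a name from the list of things; names that differ only in an ending like _2 or _b are one class to them, and where a whole thing is asked for, a point or a joint stands for the part that bears it (a point fixed in the world has none). Each returns a list of dicts, best first, with "score" (0 to 1); they miss things now and then, are a little off and sometimes report something else, mostly with a low value. They report only what shows in the picture. A call takes as long as a camera call. They do not tell look-alikes from the thing itself.
- ctrl.boxes_of(query, picture): "extent" ([left, top, width, height] in pixels, round what is visible of it).
- ctrl.landmark_of(query, picture): "point" ([column, row] in pixels: a listed point, or the origin of a listed thing).
The state is a dict: "time_s": time; "joints": joint angles; "dq": joint speeds; "tau": joint torques, N m; "eef_pos": TCP position; "ee_rot": TCP orientation; "force": force on the tool from outside, world axes, zero at the start; "wrist_torque": the same for the moment, N m; "grip_width": opening from 0.0 (shut) to 1.0 (fully open); "grip_force": force on a finger pad.
Only numpy, scipy, OpenCV 4.12 (cv2) and the standard library are available. Lean on these libraries where they do the work, as an engineer would, in place of code of your own. Each camera call takes 0.05 s, during which the arm holds its last target. There are 200 camera calls.

TASK

The blue reagent cartridge is parked handle-first in the grey storage sleeve. Draw it out by its exposed nose, set it down on the bench and let go, then take it by its narrow black handle and slide it nose first, orange button up, into the bay of the small white cartridge reader until it is fully home and the spring button has popped up through the window in the bay's roof. Let go of it there, and do not push about or tip the bottle, the cuvette block or the timer.

Things in the scene. Friction and masses are not known exactly. Their poses are not given: they have to be found in the camera images.
- cartridge_center (a point): Centre, half-way up, of the loose blue cartridge, 168 x 44 x 34 mm, 0.22 kg; its x runs to the nose, z up; underside 17 mm below. x -28 to +84 mm: blue body 44 mm wide (last 8 mm: black tip 36 wide, 26 high); x -84 to -28 mm: black handle 24 mm wide, 30 mm high. At the start it lies in the sleeve, x axis pointing out of the mouth, the front 60 mm exposed.
- cartridge_nose (a point): Point on the cartridge's centre line 56 mm ahead of cartridge_center (28 mm behind the nose tip), half-way up: grip it here across its 44 mm width while it is in the sleeve. Axes as the cartridge's.
- cartridge_handle (a point): Point on the cartridge's centre line 62 mm behind cartridge_center, in the handle (24 mm wide), 17 mm above the underside: grip here for the insertion; it stays outside the bay when the cartridge is home. Axes as the cartridge's.
- catch (a joint): Orange spring button, a 13 mm dome in the cartridge's top, 10 mm ahead of cartridge_center. 0 = up (7 mm proud), 0.0075 = fully pressed; 1 to 3 N. The bay's sloping upper lip presses it down about 5 mm as the cartridge is slid in (a push of up to about 10 N); it pops up in the window when the cartridge is home.
- sleeve: Fixed grey storage sleeve, 118 x 66 x 54 mm; origin at the centre of its underside. Mouth at its -x end (x = -59 mm); cavity 108 mm deep, 50 mm wide, from 4 to 50 mm high. The cartridge lies on its 4 mm floor, nose along the sleeve's -x, its center at about x = -37 mm; it must move about 110 mm along -x to come clear.
- reader: Fixed small white cartridge reader; origin at the underside. Its bay runs from x = -60 mm (mouth) to x = +52 mm (end stop), 48 mm wide, floor at 4 mm, roof underside 40 mm, roof top 46 mm. Home: nose on the end stop, cartridge_center at x = -32, y = 0, z = 21 mm, cartridge x along the reader's x, blue body's rear flush with the mouth. Behind it a housing 92 mm wide, 90 mm high, to x = 92 mm.
- bay_mouth (a point): Centre of the bay's mouth: x = -60 mm from the reader's origin, 22 mm high; axes as the reader's. Black flared lips (both sides, top, and a sill sloping up from the bench to the floor) reach up to 15 mm out before it, to 35 mm either side, and up to 53 mm high.
- bay_window (a point): Centre of the orange-outlined 20 x 20 mm window in the bay's roof, x = -22 mm from the reader's origin, 46 mm high; the orange button comes up here when home.
- bottle_a: Loose brown bottle with black cap, 58 mm across, 106 mm high, origin at the underside; leave alone.
- cuvette_block: Loose grey cuvette block with rods, 46 x 47 x 128 mm, origin at the underside; leave alone.
- timer: Loose white timer, 72 x 64 x 18 mm, origin at the underside; leave alone.
There are look-alikes about, which are no part of the job. Of the things that look like the part that bears cartridge_center, the larger one is meant. What is shaped like the reader but pink is not meant.

How it is judged (in metres and radians):
On the way, in this order (a step that is already met when the one before it is completed fails the run):
1. the cartridge is drawn clear of the sleeve (its handle end out of the mouth) (x of cartridge_center in the frame of sleeve below -0.144 m), for 0.1 s.
2. the cartridge has been put down on the bench, level, and let go, outside the bay (contact force between cartridge and the arm below 0.1 N and contact force between cartridge and the fingers below 0.1 N and height (world z) of cartridge_center below 0.024 m and angle between cartridge_center's own z axis and vertical below 0.15 rad and linear speed of cartridge below 0.02 m/s and not (x of cartridge_handle in the frame of reader between -0.165 and 0.05 m and y of cartridge_center in the frame of reader between -0.03 and 0.03 m)), for 0.2 s.
At the end, for the whole second after the job is handed in: The cartridge lies in the bay nose first and button up, its centre within 4 mm along and 4 mm across of the home place, straight and level within 0.06 rad, the orange button up in the window (pressed by less than 1.5 mm), at rest and released (x of cartridge_center in the frame of reader between -0.036 and -0.029 m and y of cartridge_center in the frame of reader between -0.004 and 0.004 m and z of cartridge_center in the frame of reader between 0.018 and 0.025 m and x of cartridge_handle in the frame of reader below -0.085 m and angle between the x axis of cartridge_center and the x axis of reader, either way round below 0.06 rad and angle between cartridge_center's own z axis and vertical below 0.06 rad and value of joint catch below 0.0015 m and linear speed of cartridge below 0.01 m/s); the robot touches nothing.
It fails at once if the bottle is shifted by more than 25 mm or tipped (distance of bottle_a from where it was at the start of the episode above 0.025 m or angle between bottle_a's own z axis and vertical above 0.35 rad).
It fails at once if the cuvette block is shifted by more than 25 mm or tipped (distance of cuvette_block from where it was at the start of the episode above 0.025 m or angle between cuvette_block's own z axis and vertical above 0.35 rad).
It fails at once if the timer is shifted by more than 25 mm or tipped (distance of timer from where it was at the start of the episode above 0.025 m or angle between timer's own z axis and vertical above 0.35 rad).
It also fails if it takes over 64 s, if anything falls off the work surface, if the arm or the gripper's body presses on something with over 40 N, if the wrist force passes 120 N, or if a joint passes its speed limit or range.

## Working session

There is one attempt and no reset: what is moved stays moved. The work goes in short steps, Python scripts to look and compute and a tool call to move; the robot and the scene stay as the last step left them, time stands still between calls to the robot, and variables do not carry over. Pictures are saved under pics/ and viewed, at most 10 in all, crops included, and the job is handed in when it is done.

Besides the shell and the picture viewer there is one more tool, called after "Request:" as name(argument=value, ...), one argument or row to a line, values as JSON. send_rows: Moves the arm, as the interface text tells. Its arguments: {"type":"object","properties":{"targets":{"type":"array"},"squeeze":{"type":"number"}},"required":["targets"]}

```bash
mkdir -p pics; ls
cat > h.py <<'E'
import numpy as np, cv2
from rig import ctrl
from scipy.spatial.transform import Rotation as Ro
def ray(p,px):
    K=np.array(p["camera_matrix"]);R=np.array(p["R"]);t=np.array(p["t"]).ravel()
    d=R.T@np.linalg.inv(K)@np.array([px[0],px[1],1.]);return -R.T@t,d
def onz(p,px,z):
    c,d=ray(p,px);return c+d*(z-c[2])/d[2]
def proj(p,X):
    c=np.array(p["R"])@np.array(X)+np.array(p["t"]).ravel();u=np.array(p["camera_matrix"])@c;return u[:2]/u[2]
def save(p,n): cv2.imwrite("pics/"+n,p["img"][:,:,::-1])
E
python3 - <<'E'
from h import *
s=ctrl.sense();print(s)
for n in ["top","scene"]:
    p=ctrl.capture(n);save(p,n+"0.png");print(n,np.round(ray(p,[320,240])[0]))
    for q,z in [("cartridge_center",21),("cartridge_nose",21),("sleeve",0),("reader",0),("bay_mouth",22),("bay_window",46),("bottle_a",0),("cuvette_block",0),("timer",0),("catch",40)]:
        try:
            for d in ctrl.landmark_of(q,p)[:3]: print(q,round(d["score"],2),np.round(d["point"]),np.round(onz(p,d["point"],z)))
        except Exception as e: print(q,e)
E
```

```text
pics
{'time_s': 0.0, 'joints': array([-1.39639903e+00,  3.13465837e-01,  1.49845083e+00,  2.59599719e-05,
        1.33097025e+00, -2.23391085e-01]), 'dq': array([1.66266819e-05, 8.53327443e-04, 1.50618474e-03, 1.60287317e-03,
       6.29046127e-04, 4.49488116e-04]), 'tau': array([-2.18907328e-03, -4.12259746e+01, -2.59742814e+01, -3.09206825e-04,
        4.09488319e-03,  7.34964004e-06]), 'eef_pos': array([ 203.32887456, -483.75293346,  230.72178909]), 'ee_rot': array([-6.46629610e-04,  9.80286074e-01,  1.97582372e-01,  2.84538617e-05]), 'force': array([-0.81734045, -0.12801212,  0.53686476]), 'wrist_torque': array([0.01048717, 0.03433098, 0.05779374]), 'grip_force': 0.0, 'grip_width': 0.9959781663419253}
top [ 263.   -4. 1665.]
cartridge_center 0.83 [221. 220.] [587. 273.  21.]
cartridge_center 0.55 [283. 319.] [320. 100.  21.]
cartridge_nose 0.94 [242. 222.] [581. 216.  21.]
cartridge_nose 0.88 [270. 316.] [328. 136.  21.]
sleeve 0.73 [211. 220.] [591. 305.   0.]
reader 0.73 [443. 157.] [ 770. -340.    0.]
reader 0.68 [368. 190.] [ 675. -130.    0.]
bay_mouth 0.92 [373. 206.] [ 625
[... 639 characters left out ...]
592. 221.  21.]
cartridge_nose 0.61 [341. 325.] [321. 152.  21.]
sleeve 0.76 [213. 312.] [608. 309.   0.]
reader 0.91 [298. 210.] [ 695. -128.    0.]
reader 0.61 [320. 166.] [ 784. -355.    0.]
bay_mouth 0.93 [318. 207.] [ 640. -158.   22.]
bay_mouth 0.74 [336. 167.] [ 721. -358.   22.]
bay_mouth 0.21 [362. 184.] [ 600. -339.   22.]
bay_window 0.96 [328. 159.] [ 749. -348.   46.]
bay_window 0.79 [304. 200.] [ 673. -133.   46.]
bottle_a 0.61 [251. 242.] [710.  65.   0.]
cuvette_block 0.61 [361. 182.] [ 622. -367.    0.]
timer 0.68 [297. 339.] [389. 237.   0.]
catch it knows: bay_mouth, bay_window, bottle, cartridge_center, cartridge_handle, cartridge_nose, cuvette_block, reader, sleeve, timer
```

View pics/top0.png

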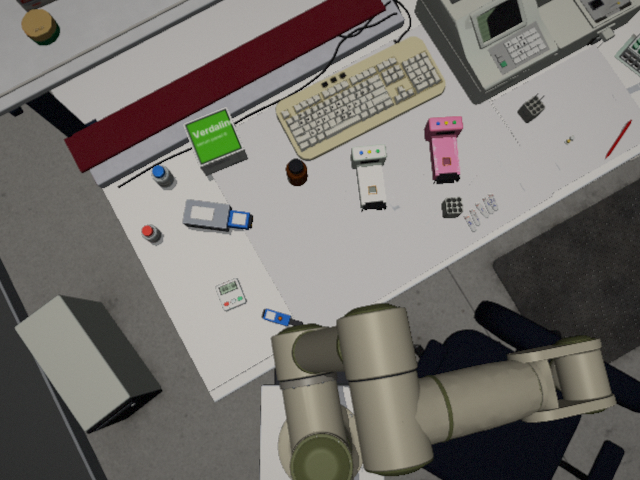

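View pics/scene0.png

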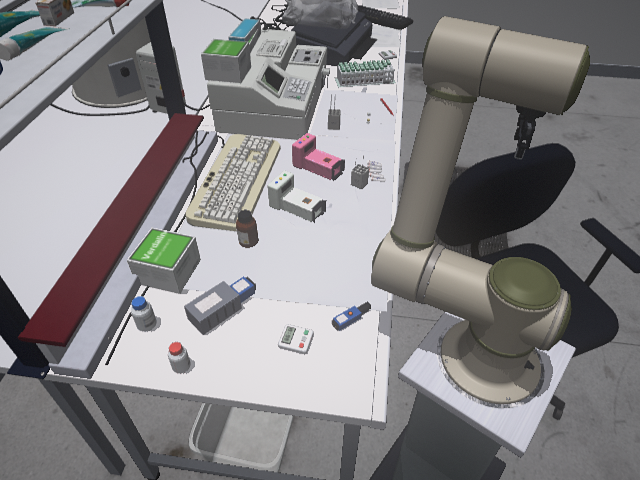

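The white reader's mouth is at (373,206) in the top view and it opens toward the robot. The sleeve is at (208,215), with the blue nose at (240,220) pointing to -y. The small blue look-alike at (277,317) and the pink reader are to be ignored. I'll move over the reader first for a close look.

Request:
send_rows(
  targets=[
    [-1,0.05,-0.015,0,0,0,0],
    [-1,0.05,-0.015,0,0,0,0],
    [-1,0.05,-0.015,0,0,0,0],
    [-1,0.05,-0.015,0,0,0,0],
    [-1,0.05,-0.015,0,0,0,0],
    [-1,0.05,-0.015,0,0,0,0],
    [-1,0.05,-0.015,0,0,0,0],
    [-1,0.05,-0.015,0,0,0,0],
    [-1,0.05,-0.015,0,0,0,0],
    [-1,0.04,-0.015,0,0,0,0],
  ],
)

```text
time_s: 2.25
eef_pos: [598.3, -154.4, 231.1]
ee_rot: [-0.0, 0.98, 0.198, 0.0]
force: [-0.5, -0.2, 0.1]
grip_width: 0.996
grip_force: 0.0
```

```bash
cat >> h.py <<'E'
def st():
    s=ctrl.sense();w,x,y,z=s["ee_rot"];T=Ro.from_quat([x,y,z,w]).as_matrix()
    print("t",round(s["time_s"],2),"tcp",np.round(s["eef_pos"],1),"yawx",round(np.degrees(np.arctan2(T[1,0],T[0,0])),2),"F",np.round(s["force"],1),"w",round(s["grip_width"],3),"gf",round(s["grip_force"],1),"q6",round(s["joints"][5],2),"tz",np.round(T[:,2],3));return s,T
def look(n,qs,f=None):
    p=ctrl.capture(n)
    if f: save(p,f)
    for q,z in qs:
        for d in ctrl.landmark_of(q,p)[:2]: print(n,q,round(d["score"],2),np.round(d["point"],1),np.round(onz(p,d["point"],z),1))
    return p
E
python3 - <<'E'
from h import *
st()
p=look("wrist",[("reader",0),("bay_mouth",22),("bay_window",46)],"w1.png");print(ray(p,[320,240]))
E
```

```text
t 2.25 tcp [ 598.3 -154.4  231.1] yawx 22.83 F [-0.5 -0.2  0.1] w 0.996 gf 0.0 q6 0.73 tz [ 0.  0. -1.]
wrist reader 0.74 [559.9 115.1] [ 766.5 -338.1    0. ]
wrist reader 0.66 [331.7 108.8] [ 685.8 -131.3    0. ]
wrist bay_mouth 0.62 [316.9 172.9] [ 626.5 -140.8   22. ]
wrist bay_mouth 0.58 [544.4 176.9] [ 708.1 -344.8   22. ]
wrist bay_window 0.73 [330.4 133. ] [ 666.1 -137.    46. ]
wrist bay_window 0.71 [582.  144.4] [ 742.6 -343.6   46. ]
(array([ 676.44207942, -121.8868971 ,  374.1699302 ]), array([-0.2998938, -0.1292859, -0.9451781]))
```

View pics/w1.png

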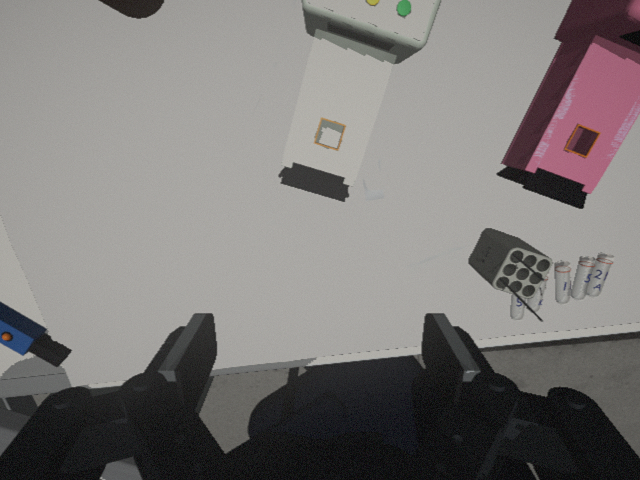

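The wrist view shows the white reader's roof, with corners at about (314,38), (392,62), (352,183) and (284,163), and the window at (330,133). The pink reader and the cuvette block are off to the right. I'll fit the roof edges in a plane rectified at z=46.

Run:
```python
from h import *
p={k:v for k,v in ctrl.capture("wrist").items()}
g=cv2.cvtColor(p["img"],cv2.COLOR_RGB2GRAY)
lsd=cv2.createLineSegmentDetector(0).detect(g)[0][:,0]
for l in lsd:
    a=onz(p,l[:2],46);b=onz(p,l[2:],46);L=np.linalg.norm(b-a)
    if L>25 and 590<a[0]<770 and -220<a[1]<-50: print(np.round(a[:2],1),np.round(b[:2],1),round(L),round(np.degrees(np.arctan2(*(b-a)[1::-1])),1),np.round(l))
hsv=cv2.cvtColor(p["img"],cv2.COLOR_RGB2HSV);m=cv2.inRange(hsv,(8,120,100),(22,255,255));m[:, :290]=0;m[:,370:]=0;m[:100]=0;m[170:]=0
ys,xs=np.nonzero(m);W=np.array([onz(p,q,46)[:2] for q in zip(xs,ys)],np.float32);print(len(xs),cv2.minAreaRect(W))
```

```text
[ 630.7 -116.3] [ 635.9 -162.9] 47 -83.6 [293. 160. 343. 175.]
[ 615.3 -171.4] [ 609.  -113.5] 58 96.2 [342. 199. 281. 181.]
[ 758.1 -180.8] [ 736.4 -165.2] 27 144.1 [425.  43. 396.  62.]
[ 742.9 -161.7] [735.6 -94.5] 68 96.2 [396.  52. 315.  25.]
[744.2 -80. ] [ 754.9 -177.5] 98 -83.7 [302.   5. 420.  45.]
[ 760.4 -177.5] [ 787.3 -174.2] 27 7.1 [423.  38. 436.   0.]
56 ((665.0761108398438, -136.5355224609375), (21.839006423950195, 21.52255630493164), 6.1028032302856445)
```

Request:
send_rows(
  targets=[
    [-1,0.026,-0.048,0,0,0,0],
    [-1,0.026,-0.048,0.005,0,0,0],
    [-1,0.026,-0.048,0.005,0,0,0],
    [-1,0.026,-0.048,0.005,0,0,0],
    [-1,0,-0.048,0.005,0,0,0],
    [-1,0,-0.048,0.005,0,0,0],
    [-1,0,0,0,0,0,-0.178],
    [-1,0,0,0,0,0,-0.178],
    [-1,0,0,0,0,0,-0.178],
    [-1,0,0,0,0,0,-0.178],
  ],
)

```text
time_s: 3.75
eef_pos: [581.2, 148.6, 206.6]
ee_rot: [0.0, 0.849, 0.529, 0.0]
force: [0.3, -0.3, 0.2]
grip_width: 0.994
grip_force: 0.0
```

Reader pose: yaw about 6.3°, window at (665.1, -136.5). Next is the cartridge nose.

Request:
send_rows(
  targets=[
    [-1,0,0,0,0,0,-0.178],
    [-1,0,0,0,0,0,-0.178],
    [-1,0,0,0.02,0,0,0],
    [-1,0,0,0.02,0,0,0],
    [-1,0,0,0,0,0,0],
    [-1,0,0,0,0,0,0],
    [-1,0,0,0,0,0,0],
    [-1,0,0,0,0,0,0],
    [-1,0,0,0,0,0,0],
    [-1,0,0,0,0,0,0],
  ],
)

```text
time_s: 5.0
eef_pos: [581.3, 149.9, 166.3]
ee_rot: [0.0, 0.743, 0.669, 0.0]
force: [-0.5, -0.2, 0.4]
grip_width: 0.996
grip_force: 0.0
```

```bash
cat >> h.py <<'E'
def lines(p,z,box,Lmin):
    g=cv2.cvtColor(p["img"],cv2.COLOR_RGB2GRAY)
    for l in cv2.createLineSegmentDetector(0).detect(g)[0][:,0]:
        a=onz(p,l[:2],z);b=onz(p,l[2:],z);L=np.linalg.norm(b-a)
        if L>Lmin and box[0]<a[0]<box[1] and box[2]<a[1]<box[3]: print("z",z,np.round(a[:2],1),np.round(b[:2],1),round(L),round(np.degrees(np.arctan2(*(b-a)[1::-1])),1),np.round(l))
E
python3 - <<'E'
from h import *
st()
p=look("wrist",[("cartridge_nose",21),("sleeve",0)],"w2.png")
lines(p,38,(500,680,140,400),25)
lines(p,54,(500,680,140,400),50)
E
```

```text
t 5.0 tcp [581.3 149.9 166.3] yawx 83.99 F [-0.5 -0.2  0.4] w 0.996 gf 0.0 q6 0.16 tz [ 0. -0. -1.]
wrist cartridge_nose 0.67 [317.4 137.3] [587.5 217.4  21. ]
wrist cartridge_nose 0.66 [ 39.1 260.6] [340.  141.5  21. ]
wrist sleeve 0.83 [319.5   4. ] [598.9 309.9   0. ]
z 38 [598.1 188.5] [567.6 192.6] 31 172.5 [336. 177. 294. 176.]
z 38 [603.6 239.4] [575. 243.] 29 172.7 [337. 104. 296. 103.]
z 38 [569.5 207.3] [599.4 203.3] 30 -7.6 [294. 156. 336. 157.]
z 38 [564.4 225.5] [568.1 250.9] 26 81.9 [284. 131. 284.  92.]
z 38 [611.6 241.5] [605.6 196.3] 46 -97.5 [348.  99. 345. 166.]
z 38 [578.4 295.8] [613.9 291.3] 36 -7.2 [291.  16. 346.  17.]
z 38 [574.5 242.9] [570.  208.2] 35 -97.3 [295. 103. 295. 154.]
z 38 [599.9 204.2] [604.3 238.2] 34 82.6 [336. 156. 338. 106.]
z 38 [557.7 256.8] [623.3 248.3] 66 -7.4 [268.  84. 364.  87.]
z 38 [632.4 298.8] [625.6 248. ] 51 -97.6 [373.   1. 368.  87.]
z 38 [557.1 270.2] [560.8 298.6] 29 82.6 [264.  63. 263.  14.]
z 38 [566.8 200.8] [599.7 196.3] 33 -7.8 [292. 165. 337. 166.]
z 54 [559.6 255.5] [621.4 247.5] 62 -7.4 [268.  84. 364.  87.]
```

View pics/w2.png

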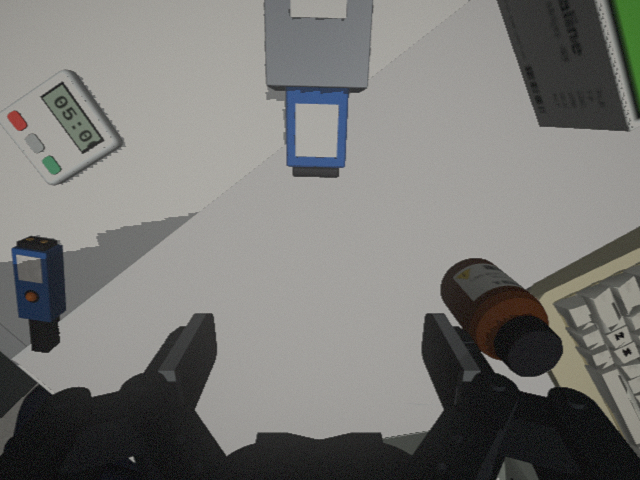

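The wrist view shows the nose poking out of the sleeve, body front edge at row 165 and columns 284–348, with its axis at -97.5°. The nose point is about (586, 218). The bottle and timer are well clear.

Request:
send_rows(
  targets=[
    [-1,0,0,0,0,0,0.026],
    [-1,0.034,-0.002,0,0,0,0],
    [-1,0.034,-0.002,0,0,0,0],
    [-1,0,0,0.04,0,0,0],
    [-1,0,0,0.04,0,0,0],
    [-1,0,0,0.04,0,0,0],
    [-1,0,0,0.03,0,0,0],
    [-1,0,0,0.013,0,0,0],
    [-1,0,0,0,0,0,0],
    [-1,0,0,0,0,0,0],
  ],
)

```text
time_s: 6.4
eef_pos: [587.0, 218.0, 4.7]
ee_rot: [0.001, 0.752, 0.659, 0.001]
force: [0.5, -0.2, 0.7]
grip_width: 1.001
grip_force: 0.0
```

Request:
send_rows(
  targets=[
    [1,0,0,0,0,0,0],
    [1,0,0,0,0,0,0],
    [1,0,0,0,0,0,0],
    [1,0,0,0,0,0,0],
    [1,0,0,0,0,0,0],
    [1,0,0,0,0,0,0],
    [1,0,0,0,0,0,0],
    [1,0,0,0,0,0,0],
    [1,0,0,0,0,0,0],
    [1,0,0,0,0,0,0],
  ],
  squeeze=50,
)

```text
time_s: 7.65
eef_pos: [586.4, 217.9, 3.9]
ee_rot: [0.0, 0.752, 0.659, 0.0]
force: [-2.1, -0.9, 5.1]
grip_width: 0.509
grip_force: 53.5
```

Run:
```python
from h import *
st()
```

```text
t 7.65 tcp [586.4 217.9   3.9] yawx 82.5 F [-2.1 -0.9  5.1] w 0.509 gf 53.5 q6 0.3 tz [ 0.001  0.    -1.   ]
```

Request:
send_rows(
  targets=[
    [1,0,0,-0.003,0,0,0],
    [1,-0.01,0,0,0,0,0],
    [1,-0.02,0,0,0,0,0],
    [1,-0.02,0,0,0,0,0],
    [1,-0.02,0,0,0,0,0],
    [1,-0.02,0,0,0,0,0],
    [1,-0.02,0,0,0,0,0],
    [1,-0.02,0,0,0,0,0],
    [1,-0.02,0,0,0,0,0],
    [1,-0.02,0,0,0,0,0],
  ],
)

```text
time_s: 8.9
eef_pos: [563.9, 48.0, 6.3]
ee_rot: [0.0, 0.752, 0.659, 0.0]
force: [-0.5, 0.0, -2.5]
grip_width: 0.511
grip_force: 52.8
```

Run:
```python
from h import *
st()
p=look("scene",[("cartridge_center",17)])
p=look("top",[("cartridge_center",17),("cartridge_handle",17)])
```

```text
t 8.9 tcp [563.9  48.    6.3] yawx 82.49 F [-0.5  0.  -2.5] w 0.511 gf 52.8 q6 0.01 tz [ 0. -0. -1.]
scene cartridge_center 0.85 [277.7 265. ] [576.6  96.3  17. ]
scene cartridge_center 0.77 [350.3 316.3] [320.9 113.4  17. ]
top cartridge_center 0.59 [210.7 220.6] [584.9 301.7  17. ]
top cartridge_handle 0.68 [259.6 222.8] [579.  168.2  17. ]
```

Request:
send_rows(
  targets=[
    [1,0,0,0.003,0,0,0],
    [1,0,0,0.003,0,0,0],
    [1,0,0,0,0,0,0],
    [1,0,0,0,0,0,0],
    [-1,0,0,0,0,0,0],
    [-1,0,0,0,0,0,0],
    [-1,0,0,0,0,0,0],
    [-1,0,0,0,0,0,0],
    [-1,0,0,0,0,0,0],
    [-1,0,0,0,0,0,0],
  ],
)

```text
time_s: 10.4
eef_pos: [564.0, 49.3, 0.3]
ee_rot: [-0.0, 0.752, 0.659, 0.0]
force: [-0.8, 0.7, 0.0]
grip_width: 0.998
grip_force: 0.0
```

Request:
send_rows(
  targets=[
    [-1,0,0,0,0,0,0],
    [-1,0,0,0,0,0,0],
    [-1,0,0,-0.03,0,0,0],
    [-1,0,0,-0.04,0,0,0],
    [-1,0,0,-0.04,0,0,0],
    [-1,0,0,-0.04,0,0,0],
    [-1,0,0,0,0,0,0],
    [-1,0,0,0,0,0,0],
    [-1,0,0,0,0,0,0],
    [-1,0,0,0,0,0,0],
  ],
)

```text
time_s: 11.65
eef_pos: [563.7, 49.3, 149.5]
ee_rot: [-0.001, 0.752, 0.659, -0.0]
force: [-0.2, 0.0, 0.0]
grip_width: 0.998
grip_force: 0.0
```

Run:
```python
from h import *
st()
p=look("wrist",[("cartridge_center",17),("cartridge_handle",17),("cartridge_nose",17)],"w3.png")
lines(p,34,(500,680,-10,220),25)
```

```text
t 11.65 tcp [563.7  49.3 149.5] yawx 82.49 F [-0.2  0.   0. ] w 0.998 gf 0.0 q6 0.01 tz [-0.001  0.    -1.   ]
wrist cartridge_center 0.71 [322.1 154.3] [573.4 104.9  17. ]
wrist cartridge_center 0.57 [  1.3 199.5] [323.5 103.5  17. ]
wrist cartridge_handle 0.98 [ 11.  243.7] [316.2  67.9  17. ]
wrist cartridge_handle 0.77 [316.1  64. ] [577.1 165.5  17. ]
wrist cartridge_nose 0.66 [319.2 226.1] [564.   50.2  17. ]
z 34 [575.9  21.3] [543.4  25.6] 33 172.5 [339. 266. 297. 266.]
z 34 [581.5  70.5] [552.7  74.3] 29 172.4 [339. 203. 299. 203.]
z 34 [540.   33.8] [552.7 133.5] 101 82.7 [291. 257. 286. 118.]
z 34 [596.  126.9] [582.9  28.1] 100 -97.6 [351. 119. 348. 257.]
z 34 [578.1  42. ] [581.9  69.7] 28 82.2 [339. 241. 340. 204.]
z 34 [551.3  69.9] [547.3  39. ] 31 -97.3 [298. 209. 299. 249.]
z 34 [548.2  38.4] [576.5  34.8] 28 -7.3 [301. 250. 338. 250.]
z 34 [593.2 128.7] [556.5 133.7] 37 172.2 [347. 117. 292. 117.]
```

View pics/w3.png

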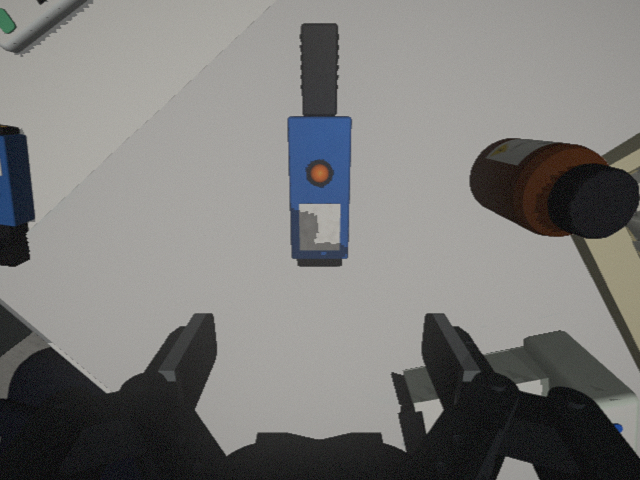

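The wrist view shows the cartridge flat on the bench and released, with the button up at (320,173) and the handle at column 320, rows 25–115. The handle point is about 117 mm along tool +x.

Request:
send_rows(
  targets=[
    [-1,0.039,0,0,0,0,0],
    [-1,0.039,0,0,0,0,0],
    [-1,0.039,0,0,0,0,0],
    [-1,0,0,0.035,0,0,0],
    [-1,0,0,0.035,0,0,0],
    [-1,0,0,0.035,0,0,0],
    [-1,0,0,0.03,0,0,0],
    [-1,0,0,0.01,0,0,0],
    [-1,0,0,0,0,0,0],
    [-1,0,0,0,0,0,0],
  ],
)

```text
time_s: 13.1
eef_pos: [580.1, 165.4, 6.6]
ee_rot: [0.001, 0.752, 0.659, 0.001]
force: [-0.2, -0.2, -0.2]
grip_width: 0.996
grip_force: 0.0
```

Request:
send_rows(
  targets=[
    [1,0,0,0,0,0,0],
    [1,0,0,0,0,0,0],
    [1,0,0,0,0,0,0],
    [1,0,0,0,0,0,0],
    [1,0,0,0,0,0,0],
    [1,0,0,0,0,0,0],
    [1,0,0,0,0,0,0],
    [1,0,0,0,0,0,0],
    [1,0,0,0,0,0,0],
    [1,0,0,-0.04,0,0,0],
  ],
  squeeze=80,
)

```text
time_s: 14.35
eef_pos: [577.2, 165.1, 42.7]
ee_rot: [-0.002, 0.752, 0.659, -0.003]
force: [0.9, -0.5, -1.2]
grip_width: 0.264
grip_force: 79.2
```

Run:
```python
from h import *
s,T=st()
yaw=np.radians(6.3);u=np.array([np.cos(yaw),np.sin(yaw)]);O=np.array([665.1,-136.5])+22*u
print("origin",O)
pos=s["eef_pos"][:2]
for hx in (-94,-194,-224):
    g=O+hx*u; d=g-pos; print(hx,g,"tool dx,dy now",T[:2,0]@d,T[:2,1]@d)
```

```text
t 14.35 tcp [577.2 165.1  42.7] yawx 82.48 F [ 0.9 -0.5 -1.2] w 0.264 gf 79.2 q6 0.21 tz [-0.007 -0.    -1.   ]
origin [ 686.96714102 -134.08584516]
-94 [ 593.53481121 -144.4008704 ] tool dx,dy now -304.6910661356794 56.69342576379469
-194 [ 494.13871566 -155.37430151] tool dx,dy now -328.570667189762 -40.410975412228815
-224 [ 464.319887   -158.66633084] tool dx,dy now -335.7345475059868 -69.5422957650359
```

Request:
send_rows(
  targets=[
    [1,-0.034,-0.0085,0,0,0,0],
    [1,-0.034,-0.0085,0,0,0,0],
    [1,-0.034,-0.0085,0,0,0,0],
    [1,-0.034,-0.0085,0,0,0,0],
    [1,-0.034,-0.0085,0,0,0,0],
    [1,-0.034,-0.0085,0,0,0,0],
    [1,-0.034,-0.0085,0,0,0,0],
    [1,-0.034,-0.0085,0,0,0,0],
    [1,-0.034,-0.0085,0,0,0,0],
    [1,-0.034,-0.0085,0,0,0,0],
  ],
)

```text
time_s: 15.6
eef_pos: [449.7, -161.5, 44.8]
ee_rot: [-0.001, 0.752, 0.659, -0.0]
force: [0.3, -0.3, -1.0]
grip_width: 0.264
grip_force: 79.3
```

Request:
send_rows(
  targets=[
    [1,0,0,0,0,0,-0.165],
    [1,0,0,0,0,0,-0.165],
    [1,0,0,0,0,0,-0.165],
    [1,0,0,0,0,0,-0.165],
    [1,0,0,0,0,0,-0.165],
    [1,0,0,0,0,0,-0.165],
    [1,0,0,0,0,0,-0.165],
    [1,0,0,0,0,0,-0.165],
    [1,0,0,0,0,0,-0.165],
    [1,0,0,0,0,0,-0.165],
  ],
)

```text
time_s: 16.85
eef_pos: [450.1, -160.4, 44.7]
ee_rot: [-0.001, 0.023, 1.0, 0.0]
force: [-0.1, 0.5, -2.1]
grip_width: 0.268
grip_force: 79.3
```

Request:
send_rows(
  targets=[
    [1,0,0,0,0,0,-0.162],
    [1,0,0,0.01,0,0,0],
    [1,0,0,0.01,0,0,0],
    [1,0,0,0,0,0,0],
    [1,0,0,0,0,0,0],
    [1,0,0,0,0,0,0],
    [1,0,0,0,0,0,0],
    [1,0,0,0,0,0,0],
    [1,0,0,0,0,0,0],
    [1,0,0,0,0,0,0],
  ],
)

```text
time_s: 18.1
eef_pos: [450.6, -160.7, 25.3]
ee_rot: [0.0, -0.055, 0.998, 0.0]
force: [-0.1, 0.0, -1.5]
grip_width: 0.262
grip_force: 79.3
```

```bash
cat >> h.py <<'E'
yaw=np.radians(6.3);u=np.array([np.cos(yaw),np.sin(yaw)]);v=np.array([-u[1],u[0]]);O=np.array([686.97,-134.09])
def rel(X): d=np.array(X)[:2]-O; return np.round([d@u,d@v],1)
E
python3 - <<'E'
from h import *
s,T=st();print("tcp in reader",rel(s["eef_pos"]))
z=s["eef_pos"][2]
p=look("wrist",[("cartridge_center",z+13),("cartridge_handle",z+13),("cartridge_nose",z+13),("bay_mouth",22),("bay_window",46)],"w4.png")
lines(p,z+30,(380,640,-260,-60),30)
E
```

```text
t 18.1 tcp [ 450.6 -160.7   25.3] yawx -173.69 F [-0.1  0.  -1.5] w 0.262 gf 79.3 q6 -2.27 tz [ 0.  0. -1.]
tcp in reader [-237.8   -0.5]
wrist cartridge_center 0.58 [321.6 437.6] [ 508.  -153.4   38.3]
wrist cartridge_handle 0.66 [316.3 331.7] [ 451.2 -162.1   38.3]
z 55.304016755387885 [ 444.7 -114.8] [498.9 -29.5] 101 57.6 [445. 355. 612. 479.]
z 55.304016755387885 [ 488.7 -194.9] [ 519.3 -213.9] 36 -31.9 [225. 428. 178. 479.]
z 55.304016755387885 [506.3 -94.6] [ 480.2 -120.1] 36 -135.6 [459. 479. 412. 427.]
z 55.304016755387885 [ 390.7 -229.7] [ 409.1 -262.9] 38 -61.0 [120. 175.  20. 221.]
z 55.304016755387885 [ 489.9 -172.3] [ 486.4 -141.6] 31 96.4 [281. 435. 357. 435.]
z 55.304016755387885 [ 400.7 -230.4] [ 424.7 -272. ] 48 -60.0 [120. 206.  -1. 262.]
z 55.304016755387885 [ 384.7 -211.7] [ 354.3 -229.2] 35 -150.1 [178. 162. 112.  44.]
```

View pics/w4.png

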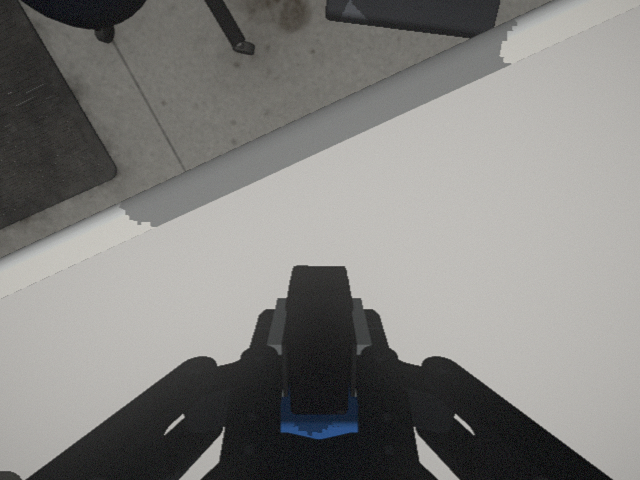

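The cartridge sits straight in the grip: its rear edge reads 96.4° and its lateral offset is about -1 mm. I'll lower it to bay-floor height and enter slowly.

Request:
send_rows(
  targets=[
    [1,0,0.001,0.008,0,0,0],
    [1,0,0,0.008,0,0,0],
    [1,0,0,0,0,0,0],
    [1,-0.01,0,0,0,0,0],
    [1,-0.01,0,0,0,0,0],
    [1,-0.01,0,0,0,0,0],
    [1,-0.006,0,0,0,0,0],
    [1,-0.006,0,0,0,0,0],
    [1,-0.006,0,0,0,0,0],
    [1,0,0,0,0,0,0],
  ],
)

```text
time_s: 19.65
eef_pos: [498.8, -154.5, 9.4]
ee_rot: [0.0, -0.055, 0.998, -0.0]
force: [1.1, 0.2, 0.1]
grip_width: 0.263
grip_force: 79.5
```

Run:
```python
from h import *
s,T=st();print("tcp in reader",rel(s["eef_pos"]))
q=ctrl.capture("scene");c=q["img"][160:280,250:370];
p=ctrl.capture("top");d=p["img"][140:260,310:430]
cv2.imwrite("pics/m1.png",cv2.resize(np.hstack([c,d]),None,fx=3.3,fy=3.3,interpolation=cv2.INTER_CUBIC)[:,:,::-1])
```

```text
t 19.65 tcp [ 498.8 -154.5    9.4] yawx -173.68 F [1.1 0.2 0.1] w 0.263 gf 79.5 q6 -2.21 tz [ 0.001 -0.    -1.   ]
tcp in reader [-189.3    0.4]
```

View pics/m1.png

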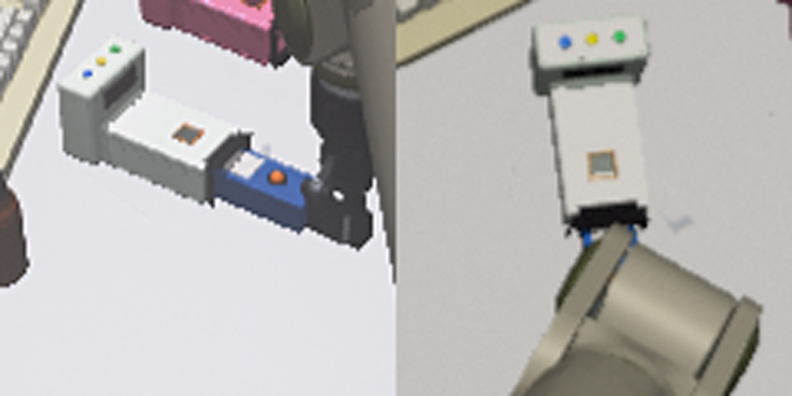

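The scene crop shows the nose inside the lips, straight and level, with the button facing up. I'll continue in.

Request:
send_rows(
  targets=[
    [1,-0.005,0,0,0,0,0],
    [1,-0.005,0,0,0,0,0],
    [1,-0.005,0,0,0,0,0],
    [1,-0.005,0,0,0,0,0],
    [1,-0.005,0,0,0,0,0],
    [1,-0.005,0,0,0,0,0],
    [1,-0.005,0,0,0,0,0],
    [1,0,0,0,0,0,0],
    [1,0,0,0,0,0,0],
    [1,0,0,0,0,0,0],
  ],
)

```text
time_s: 21.0
eef_pos: [533.2, -150.6, 9.4]
ee_rot: [0.0, -0.055, 0.998, -0.0]
force: [1.4, 1.2, 1.3]
grip_width: 0.263
grip_force: 79.6
```

Request:
send_rows(
  targets=[
    [1,-0.004,0,0,0,0,0],
    [1,-0.004,0,0,0,0,0],
    [1,-0.004,0,0,0,0,0],
    [1,-0.004,0,0,0,0,0],
    [1,-0.004,0,0,0,0,0],
    [1,-0.004,0,0,0,0,0],
    [1,-0.004,0,0,0,0,0],
    [1,-0.004,0,0,0,0,0],
    [1,0,0,0,0,0,0],
    [1,0,0,0,0,0,0],
  ],
)

```text
time_s: 22.25
eef_pos: [565.1, -147.0, 9.5]
ee_rot: [0.0, -0.055, 0.998, -0.0]
force: [-2.4, 0.1, 4.4]
grip_width: 0.263
grip_force: 80.3
```

Run:
```python
from h import *
s,T=st();print("tcp in reader",rel(s["eef_pos"]))
```

```text
t 22.25 tcp [ 565.1 -147.     9.5] yawx -173.68 F [-2.4  0.1  4.4] w 0.263 gf 80.3 q6 -2.14 tz [ 0. -0. -1.]
tcp in reader [-122.5    0.5]
```

Low forces. 28 mm to go; approaching the stop gently.

Request:
send_rows(
  targets=[
    [1,-0.004,0,0,0,0,0],
    [1,-0.004,0,0,0,0,0],
    [1,-0.004,0,0,0,0,0],
    [1,-0.004,0,0,0,0,0],
    [1,-0.003,0,0,0,0,0],
    [1,-0.002,0,0,0,0,0],
    [1,-0.002,0,0,0,0,0],
    [1,0,0,0,0,0,0],
    [1,0,0,0,0,0,0],
    [1,0,0,0,0,0,0],
  ],
)

```text
time_s: 23.5
eef_pos: [587.9, -144.6, 9.6]
ee_rot: [0.0, -0.055, 0.998, -0.0]
force: [-4.0, -1.3, 6.9]
grip_width: 0.262
grip_force: 80.5
```

Run:
```python
from h import *
s,T=st();print("tcp in reader",rel(s["eef_pos"]))
```

```text
t 23.5 tcp [ 587.9 -144.6    9.6] yawx -173.68 F [-4.  -1.3  6.9] w 0.262 gf 80.5 q6 -2.12 tz [ 0. -0. -1.]
tcp in reader [-99.7   0.4]
```

Request:
send_rows(
  targets=[
    [1,-0.001,0,0,0,0,0],
    [1,-0.001,0,0,0,0,0],
    [1,-0.001,0,0,0,0,0],
    [1,-0.001,0,0,0,0,0],
    [1,-0.001,0,0,0,0,0],
    [1,0,0,0,0,0,0],
    [1,0,0,0,0,0,0],
    [1,0,0,0,0,0,0],
    [1,0,0,0,0,0,0],
    [1,0,0,0,0,0,0],
  ],
)

```text
time_s: 24.75
eef_pos: [592.7, -144.1, 9.6]
ee_rot: [-0.0, -0.055, 0.998, -0.0]
force: [-4.4, -1.2, 7.4]
grip_width: 0.266
grip_force: 80.5
```

Run:
```python
from h import *
s,T=st();print("tcp in reader",rel(s["eef_pos"]))
q=ctrl.capture("scene");c=q["img"][160:280,250:370];
p=ctrl.capture("top");d=p["img"][140:260,310:430]
cv2.imwrite("pics/m2.png",cv2.resize(np.hstack([c,d]),None,fx=3.3,fy=3.3,interpolation=cv2.INTER_CUBIC)[:,:,::-1])
```

```text
t 24.75 tcp [ 592.7 -144.1    9.6] yawx -173.68 F [-4.4 -1.2  7.4] w 0.266 gf 80.5 q6 -2.11 tz [-0. -0. -1.]
tcp in reader [-94.8   0.4]
```

View pics/m2.png

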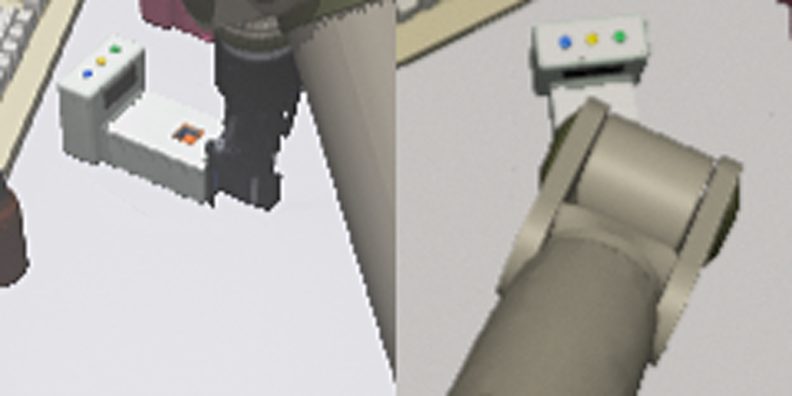

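The button shows in the mouth-side part of the window, at crop pixel (185,132). It isn't at the stop yet, and the force is still only 4 N.

Request:
send_rows(
  targets=[
    [1,-0.001,0,0,0,0,0],
    [1,-0.001,0,0,0,0,0],
    [1,-0.001,0,0,0,0,0],
    [1,0,0,0,0,0,0],
    [1,0,0,0,0,0,0],
    [1,0,0,0,0,0,0],
    [1,0,0,0,0,0,0],
    [1,0,0,0,0,0,0],
    [1,0,0,0,0,0,0],
    [1,0,0,0,0,0,0],
  ],
)

```text
time_s: 26.1
eef_pos: [594.1, -143.9, 9.6]
ee_rot: [-0.002, -0.055, 0.998, 0.0]
force: [-14.3, -1.8, 13.5]
grip_width: 0.267
grip_force: 81.4
```

Request:
send_rows(
  targets=[
    [1,-0.001,0,0,0,0,0],
    [1,-0.001,0,0,0,0,0],
    [1,0,0,0,0,0,0],
    [1,0,0,0,0,0,0],
    [1,0,0,0,0,0,0],
    [1,0,0,0,0,0,0],
    [1,0,0,0,0,0,0],
    [1,0,0,0,0,0,0],
    [1,0,0,0,0,0,0],
    [1,0,0,0,0,0,0],
  ],
)

```text
time_s: 27.35
eef_pos: [594.1, -143.9, 9.6]
ee_rot: [-0.005, -0.055, 0.998, 0.001]
force: [-27.8, -2.3, 21.1]
grip_width: 0.263
grip_force: 82.4
```

Firm on the end stop. I'll relax the push, open, back off and rise.

Request:
send_rows(
  targets=[
    [1,0.003,0,0,0,0,0],
    [1,0,0,0,0,0,0],
    [-1,0,0,0,0,0,0],
    [-1,0,0,0,0,0,0],
    [-1,0,0,0,0,0,0],
    [-1,0,0,0,0,0,0],
    [-1,0,0,0,0,0,0],
    [-1,0,0,0,0,0,0],
    [-1,0,0,0,0,0,0],
    [-1,0,0,0,0,0,0],
  ],
)

```text
time_s: 28.6
eef_pos: [594.6, -143.7, 9.3]
ee_rot: [0.0, -0.055, 0.998, 0.0]
force: [0.1, 0.5, 0.3]
grip_width: 0.997
grip_force: 0.0
```

Request:
send_rows(
  targets=[
    [-1,0,0,-0.02,0,0,0],
    [-1,0,0,-0.03,0,0,0],
    [-1,0,0,-0.04,0,0,0],
    [-1,0,0,-0.04,0,0,0],
    [-1,0.04,0,-0.03,0,0,0],
    [-1,0.04,0,-0.03,0,0,0],
    [-1,0.04,0,0,0,0,0],
    [-1,0.04,0,0,0,0,0],
    [-1,0,0,0,0,0,0],
    [-1,0,0,0,0,0,0],
  ],
)

```text
time_s: 29.85
eef_pos: [436.2, -161.5, 200.4]
ee_rot: [0.001, -0.055, 0.998, -0.001]
force: [-0.6, -0.2, 0.5]
grip_width: 0.998
grip_force: 0.0
```

Run:
```python
from h import *
st()
q=look("scene",[("cartridge_handle",21),("bay_window",46)]);c=q["img"][160:280,250:370]
p=look("top",[("cartridge_handle",21),("bay_window",46)]);d=p["img"][140:260,310:430]
for k,P in(("scene",q),("top",p)):
  print(k,"expected handle",proj(P,list(O-94*u)+[21]),"rear of handle top",proj(P,list(O-116*u)+[36]))
cv2.imwrite("pics/m3.png",cv2.resize(np.hstack([c,d]),None,fx=3.3,fy=3.3,interpolation=cv2.INTER_CUBIC)[:,:,::-1])
```

```text
t 29.85 tcp [ 436.2 -161.5  200.4] yawx -173.69 F [-0.6 -0.2  0.5] w 0.998 gf 0.0 q6 -2.29 tz [ 0.002 -0.001 -1.   ]
scene cartridge_handle 0.81 [328.2 214.1] [ 594.6 -152.2   21. ]
scene cartridge_handle 0.71 [366.2 308.2] [302.8  70.8  21. ]
scene bay_window 0.68 [304.  201.8] [ 669.  -128.2   46. ]
scene bay_window 0.68 [326.6 160.7] [ 746.3 -339.5   46. ]
top cartridge_handle 0.69 [295.7 323.5] [308.   67.2  21. ]
top cartridge_handle 0.46 [373.3 218.5] [ 590.5 -141.2   21. ]
top bay_window 0.94 [372.7 189.2] [ 666.2 -138.6   46. ]
top bay_window 0.61 [446.8 163.6] [ 738.2 -341.2   46. ]
scene expected handle [326.91930641 215.58060652] rear of handle top [333.31741268 214.40923009]
top expected handle [374.46629781 217.41176942] rear of handle top [375.93794822 224.28582183]
```

View pics/m3.png

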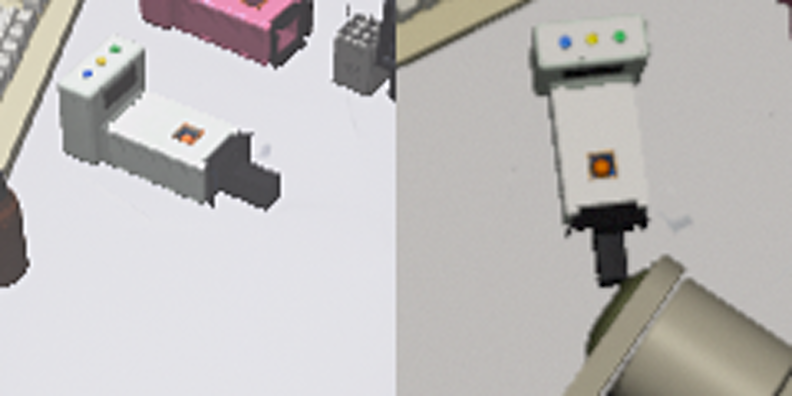

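The top crop shows the orange button centred in the window at (601,166) and the handle straight out of the mouth. The cartridge is released and the arm is clear.

```bash
python3 -c "
from rig import ctrl
print(ctrl.finish_job())"
```

```text
the job is handed in; nothing more can be done
None
```

I handed the job in at about 30 s of the 64 s allowed: the cartridge is pushed against the bay's end stop, the last pictures show the orange button in the roof window, the gripper has let go, and I kept clear of the bottle, cuvette block and timer; the hand-in gave no verdict.

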